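# Stow the dog balls in their carrier and hang it up

## Task

Put the two loose rubber balls into the two dimples of the grey carrier where it stands. Then swing the carrier's folded bail upright while the carrier still stands on the shelf, pick the carrier up by the bail and hang it over both prongs of the hook on the chrome rail, with the balls still in their dimples. Leave the toolbox, hammer, pot and organiser where they are.

Things in the scene. Friction and masses are not known exactly. Their poses are not given: they have to be found in the camera images.
- carrier: Grey plastic ball carrier, loose, about 0.28 kg empty. Base 90 (x) x 150 (y) x 16 mm high, with two round dimples in its top; an upright end plate at y = +-77.5 mm (5 mm thick, 50 mm wide in x, 72 mm high); otherwise open all round. Origin: centre of the underside, z up. A bail is pivoted at its two ends. It slides if knocked.
- bail (a joint): Angle of the carrier's bail, rad. 0 = folded level to the carrier's -x side (the robot's side), its stop; pi/2 = upright; stop at 1.75. Pivot axis: along the carrier's y, 60 mm above its underside, x = 0. Slight friction: left within about 15 degrees of upright, or at the 1.75 stop, it stays up; else it falls back to folded.
- bail_mid (a point): Middle of the bail's straight cross bar, on its centre line; y along the bar. The bail is a U of 10 mm round aluminium bar, 45 g: arms at y = +-87 mm, cross bar 90 mm from the pivot axis. Folded, the bar is 60 mm above the shelf, 45 mm out from the base, open below; upright, it is 150 mm above the carrier's underside.
- dimple_a (a point): Where the centre of a seated ball lies in the dimple at the carrier's +y end: 36 mm to +y of the carrier's centre, 36 mm above its underside. Dimple 44 mm wide; the ball sinks in about 10 mm.
- dimple_b (a point): The same for the dimple at the -y end (36 mm to -y). Seated balls stand 12 mm apart.
- ball_1_center (a point): Centre of a solid dark rubber ball, 60 mm in diameter, about 115 g, loose on the shelf; it rolls when nudged. Either ball may go in either dimple.
- ball_2_center (a point): Centre of the other, equal ball.
- hook_rail: Fixed chrome frame, 250 mm wide over its feet in y: two 12 mm posts at x = +75, y = +-110 mm, on flat feet (x = +45 to +145, 8 mm high), joined by a rail at x = +75, height 232 mm, which carries a twin-prong hook. Origin on the shelf straight below the hook's seat; x points from the hook to the rail, away from the robot.
- hook_seat (a point): Middle of the bail's cross bar when hung: midway between the prongs at their lowest point, 209.5 mm above the shelf. Axes as hook_rail. Prongs: 8 mm round, at y = +-35 mm, from the rail (x = +75, height 232) down to x = 0, height 200, and up to the tip (x = -28, height 220) pointing to -x, to the robot. Free in front and between.
- wire_shelf (a point): Middle of the front bar of the small wire shelf over the hook, fixed to the frame: 8 mm bars along y at x = +32, +86, +140 mm of hook_rail, 345 mm above the work shelf. It leaves no room for an upright gripper over the hook: tilt the tool, its body leaning back to the robot.
- toolbox: Green plastic toolbox, 134 x 264 x 150 mm, bystander. Origin: centre of the underside.
- hammer: Steel tack hammer lying flat, about 260 mm long, bystander. Origin under its middle.
- bumper_pot: Grey round pot, 80 mm wide (130 mm over two side loops), 75 mm high, bystander. Origin: centre of the underside.
- organiser: Clear compartment organiser, 120 x 160 x 50 mm, bystander. Origin: centre of the underside.
There are look-alikes about, which are no part of the job. Leave any turquoise look-alike of the part that bears ball_1_center alone.

How it is judged:
On the way, in this order (a step that is already met when the one before it is completed fails the run):
1. one ball sits in a dimple of the standing carrier, let go (((distance between ball_1_center and dimple_a below 0.008 m and contact force between ball_1 and the fingers below 0.05 N) or (distance between ball_1_center and dimple_b below 0.008 m and contact force between ball_1 and the fingers below 0.05 N) or (distance between ball_2_center and dimple_a below 0.008 m and contact force between ball_2 and the fingers below 0.05 N) or (distance between ball_2_center and dimple_b below 0.008 m and contact force between ball_2 and the fingers below 0.05 N)) and height (world z) of carrier below 0.006 m and angle between carrier's own z axis and vertical below 0.08 rad), for 0.2 s.
2. both balls sit in the dimples of the standing carrier, let go (((distance between ball_1_center and dimple_a below 0.008 m and distance between ball_2_center and dimple_b below 0.008 m) or (distance between ball_1_center and dimple_b below 0.008 m and distance between ball_2_center and dimple_a below 0.008 m)) and contact force between each of ball_1, ball_2 and the fingers below 0.05 N and height (world z) of carrier below 0.006 m and angle between carrier's own z axis and vertical below 0.08 rad), for 0.2 s.
3. the bail is swung up to within 20 degrees of upright while the carrier stands on the shelf, balls in place (((distance between ball_1_center and dimple_a below 0.008 m and distance between ball_2_center and dimple_b below 0.008 m) or (distance between ball_1_center and dimple_b below 0.008 m and distance between ball_2_center and dimple_a below 0.008 m)) and value of joint bail between 1.22 and 1.92 rad and height (world z) of carrier below 0.006 m and angle between carrier's own z axis and vertical below 0.08 rad), for 0.2 s.
4. the carrier is lifted off the shelf with the balls in place (((distance between ball_1_center and dimple_a below 0.008 m and distance between ball_2_center and dimple_b below 0.008 m) or (distance between ball_1_center and dimple_b below 0.008 m and distance between ball_2_center and dimple_a below 0.008 m)) and height (world z) of carrier above 0.03 m), for 0.1 s.
At the end, for the whole second after the job is handed in: Each ball in its own dimple (within 8 mm); the carrier hangs by its bail on both prongs, bail middle behind the tips (-18 to +35 mm from the lowest point), within 30 mm of midway and 18 mm of the lowest height, clear of the shelf by 30 mm, within 15 degrees of level, at rest (all of step 4 and contact force between carrier and hook_rail above 2 N and x of bail_mid in the frame of hook_rail between -0.018 and 0.035 m and y of bail_mid in the frame of hook_rail between -0.03 and 0.03 m and z of bail_mid in the frame of hook_rail between 0.203 and 0.228 m and angle between carrier's own z axis and vertical below 0.26 rad and linear speed of carrier below 0.05 m/s and angular speed of carrier below 0.5 rad/s); the robot touches nothing.
It fails at once if the toolbox is moved more than 25 mm (distance of toolbox from where it was at the start of the episode above 0.025 m).
It fails at once if the hammer is moved more than 25 mm (distance of hammer from where it was at the start of the episode above 0.025 m).
It fails at once if the bumper pot is moved more than 25 mm (distance of bumper_pot from where it was at the start of the episode above 0.025 m).
It fails at once if the organiser is moved more than 25 mm (distance of organiser from where it was at the start of the episode above 0.025 m).
It also fails if it takes over 72 s, if anything falls off the work surface, if the arm or the gripper's body presses on something with over 40 N, if the wrist force passes 120 N, or if a joint passes its speed limit or range.

## Robot

A 6-joint arm with a two-finger parallel gripper is mounted at the origin on the work surface. World frame = base frame: x ahead of the robot, y to its left, z up, the work surface at z = 0. Lengths are in m, angles in rad, forces in N, time in s.
With the tool pointing down it reaches from about 0.35 to 0.85 m from the base axis. Payload 8.1 kg.
Tool frame: the origin (TCP) lies midway between the tips of the shut fingers; the grasp point (between the pads) lies 19 mm behind it (robot.grip_point_offset is the distance from the TCP to the grasp point, in m); z points along the fingers, y is the line along which they close (so a half turn about z gives the same grasp; the last joint's range is limited). The gripper opens to 93 mm and grips with 3 to 60 N. Pads are 15 mm wide; open, the fingers measure 128 mm over their backs; the gripper's body (75 mm by 188 mm) begins 65 mm behind the grasp point.
Start: joints at [-1.365, 0.13, 1.488, -0, 1.523, -0.085], TCP at [0.172, -0.575, 0.219] pointing down, gripper open.
Joint ranges: [-2.96, 2.96], [-0.89, 2.26], [0.02, 2.5], [-1.34, 4.48], [0, 2.73], [-2.66, 2.66]. Speed limits (rad/s): [2.39, 2.39, 2.79, 3.14, 3.14, 3.14].

## Interface

Orientations are given as a rotation vector (axis times angle).
In Python, from plant import robot, read_camera, job gives the robot as it stands.
- The arm moves only by the shell command python3 -m inch 'ROWS' [FORCE]. ROWS is JSON, one flat list of numbers, 5 for each row, row after row: the shift along the world's x, y, z in mm, then the turn about the world's z in degrees, then the opening in per cent of the stroke, from 0 (shut) to 100 (fully open). In form: [dx, dy, dz, yaw, hand, dx, dy, dz, yaw, hand, ...]. A call has 1 to 10 rows; each row is the pose to reach, as a shift and turn from the pose commanded when the call began; what a row does not reach only later rows make up. A row lasts 1/12 s, in which the tool goes at most 41.7 mm and 7.16 degrees, less where a joint would pass 70% of its speed; a pose out of reach is approached as far as the arm can. A call with a gripper value outside its range is refused whole. The fingers move at their own pace and stop on an object; FORCE is the grip in N (left out, the last holds). Time passes only in rows, so rows that repeat a pose let the fingers close. It gives the time, the measured TCP pose, the force, the opening and the grip force at its end, in the units of the state.
- robot.read_state(): the state, without advancing time (a new reading comes with each control period).
- read_camera(name): name is "scene" or "top" or "wrist"; returns a dict with "image" (400x640x3 uint8, blue, green, red), "K" (3x3 intrinsics, pixels), "D" ([k1, k2, p1, p2, k3] as OpenCV has them; the pictures are not rectified), "extrinsics" (4x4, takes a point from world to camera coordinates); the wrist camera has in their place "mount" (4x4, takes a point from camera to tool coordinates, whose origin is the TCP and whose axes are the flange's). Camera axes: x right, y down, z forward; pixel columns grow to the right and rows downward; lengths in m; the calibration is good to about 2 mm. A picture is of the moment at which its call begins: read the wrist's pose just before it. There is no depth.
- job.close_job(): hands the job in; it is judged then, once.
The state is a dict: "t": time; "q": joint angles; "dq": joint speeds; "joint_torque": joint torques, N m; "tool_pos": TCP position; "orientation": TCP orientation; "force": force on the tool from outside, world axes, zero at the start; "wrist_torque": the same for the moment, N m; "opening": finger opening in m; "gripper_force": force on a finger pad.
Only numpy, scipy, OpenCV 4.12 (cv2) and the standard library are available. Lean on these libraries where they do the work, as an engineer would, in place of code of your own. Each camera call takes 0.05 s, during which the arm holds its last target. There are 200 camera calls.

## Working session

There is one attempt and no reset: what is moved stays moved. The work goes in short steps, Python scripts to look and compute and a shell command to move; the robot and the scene stay as the last step left them, time stands still between calls to the robot, and variables do not carry over. Pictures are saved under pics/ and viewed, at most 10 in all, crops included, and the job is handed in when it is done.

```bash
ls; mkdir -p pics; python3 - <<'E'
from plant import robot, read_camera, job
import cv2,pickle
s=robot.read_state();print(s)
d={}
for n in("scene","top","wrist"):
    c=read_camera(n);d[n]=c;cv2.imwrite(f"pics/{n}0.png",c["image"])
pickle.dump(d,open("c0.pkl","wb"))
print({k:v for k,v in d["top"].items() if k!="image"});print({k:v for k,v in d["scene"].items() if k!="image"});print(d["wrist"]["mount"])
E
```

```text
pics
{'t': 0.0, 'q': array([-1.36542025e+00,  1.31133878e-01,  1.48928621e+00,  2.11930844e-05,
        1.52296786e+00, -8.53953961e-02]), 'dq': array([-0.0006532 ,  0.00036455, -0.0007265 ,  0.0007287 ,  0.00121209,
       -0.000705  ]), 'joint_torque': array([ 2.00401526e-03, -5.59846902e+01, -4.91761565e+01,  7.69107789e-02,
        3.53016669e-02, -1.47401961e-04]), 'tool_pos': array([ 0.1719319 , -0.57425378,  0.21759992]), 'orientation': array([-3.10667497e+00, -4.54874025e-01,  1.35805605e-04]), 'force': array([ 0.1352955 ,  0.92549748, -0.60218292]), 'wrist_torque': array([-0.02852709, -0.04103279, -0.00158955]), 'gripper_force': 0.0, 'opening': 0.09318434075819441}
{'K': array([[458.2252262,   0.       , 318.6206746],
       [  0.       , 458.2252262, 201.4634218],
       [  0.       ,   0.       ,   1.       ]]), 'D': array([0.01868647, 0.        , 0.        , 0.        , 0.        ]), 'extrinsics': array([[ 6.82490949e-04, -9.99995627e-01,  2.87758952e-03,
         3.52327826e-02],
       [-9.92164689e-01, -1.03665270e-03, -1.24932601e-01,
         4.88220331e-01],
       
[... 223 characters left out ...]
      [  0.        , 437.78369983, 194.39902628],
       [  0.        ,   0.        ,   1.        ]]), 'D': array([0.0048637, 0.       , 0.       , 0.       , 0.       ]), 'extrinsics': array([[ 0.60680644,  0.79466507, -0.01712832, -0.30509369],
       [ 0.43600546, -0.35079705, -0.82875851, -0.01348735],
       [-0.664594  ,  0.49542796, -0.55934421,  1.65417522],
       [ 0.        ,  0.        ,  0.        ,  1.        ]])}
[[-2.41898329e-04 -9.56142589e-01 -2.92901505e-01  8.19232354e-02]
 [ 9.99999571e-01  3.05837671e-05 -9.25705955e-04  6.97292770e-04]
 [ 8.94064919e-04 -2.92901604e-01  9.56142171e-01 -1.66717063e-01]
 [ 0.00000000e+00  0.00000000e+00  0.00000000e+00  1.00000000e+00]]
```

View pics/top0.png

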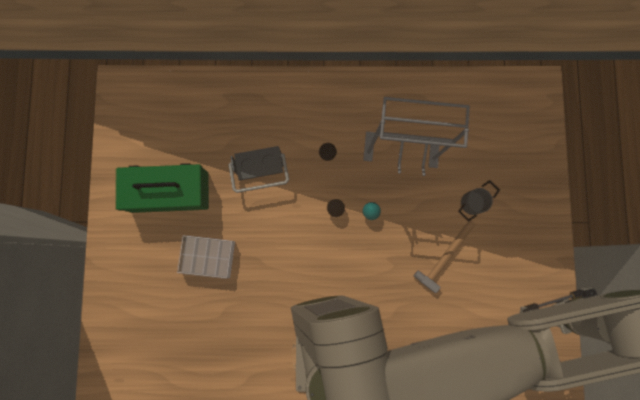

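View pics/scene0.png

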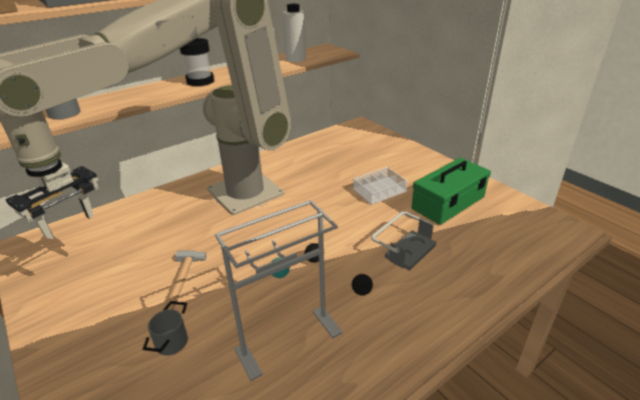

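The dark balls are at top (328,151) and (336,208), with the turquoise decoy at (372,210). The carrier is near (258,165) with its bar from (233,190) to (287,183). The hook prongs run down from the rail to about (401,173) and (424,174). I'll enlarge the carrier and hook areas next.

```bash
cat > h.py <<'E'
import numpy as np, cv2, pickle
from scipy.spatial.transform import Rotation as R
def ray(c,uv,pose=None):
    p=cv2.undistortPoints(np.array([[uv]],float),c["K"],c["D"])[0,0]
    if pose is None:
        E=np.linalg.inv(c["extrinsics"])
    else:
        T=np.eye(4);T[:3,:3]=R.from_rotvec(pose["orientation"]).as_matrix();T[:3,3]=pose["tool_pos"];E=T@c["mount"]
    return E[:3,3],E[:3,:3]@np.array([p[0],p[1],1])
def atz(c,uv,z,pose=None):
    o,d=ray(c,uv,pose);return o+d*(z-o[2])/d[2]
def proj(c,P,pose=None):
    if pose is None: E=c["extrinsics"]
    else:
        T=np.eye(4);T[:3,:3]=R.from_rotvec(pose["orientation"]).as_matrix();T[:3,3]=pose["tool_pos"];E=np.linalg.inv(T@c["mount"])
    return cv2.projectPoints(np.array(P,float).reshape(-1,1,3),cv2.Rodrigues(E[:3,:3])[0],E[:3,3],c["K"],c["D"])[0][:,0]
E
python3 - <<'E'
from h import *
d=pickle.load(open("c0.pkl","rb"));t=d["top"]
for n,uv,z in [("ball1",(328,151.5),.03),("ball2",(336,208),.03),("turq",(372,210.5),.03),("barL",(233,190),.06),("barR",(287,183),.06),("tipL",(401,173),.22),("tipR",(424,174),.22),("shelfL",(381,139),.345),("shelfR",(466,145),.345)]:
    print(n,atz(t,uv,z).round(3))
a=cv2.resize(t["image"][135:205,215:345],None,fx=6,fy=6,interpolation=2)
b=cv2.resize(t["image"][85:185,355:480],None,fx=6,fy=6,interpolation=2)
cv2.imwrite("pics/ca.png",a);cv2.imwrite("pics/cb.png",b)
E
```

```text
ball1 [0.655 0.005 0.03 ]
ball2 [ 0.467 -0.021  0.03 ]
turq [ 0.459 -0.138  0.03 ]
barL [0.521 0.31  0.06 ]
barR [0.544 0.137 0.06 ]
tipL [ 0.547 -0.2    0.22 ]
tipR [ 0.544 -0.266  0.22 ]
shelfL [ 0.613 -0.127  0.345]
shelfR [ 0.597 -0.348  0.345]
```

View pics/ca.png

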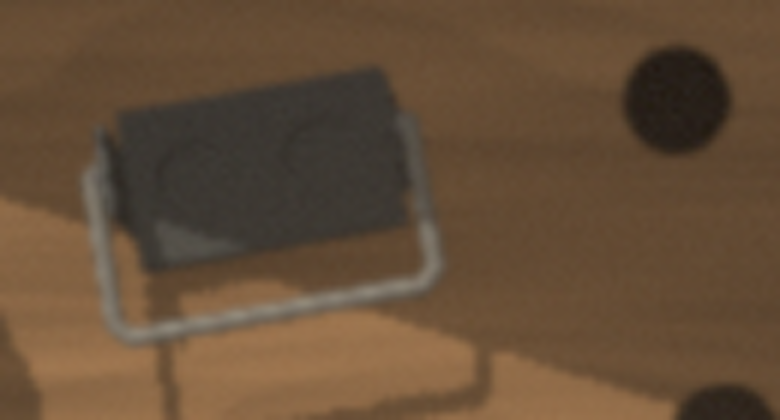

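View pics/cb.png

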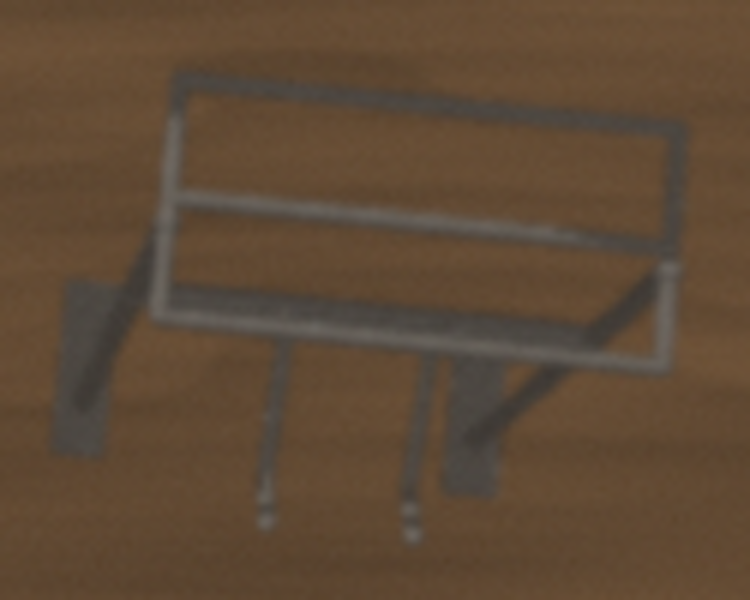

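Carrier and hook corners are readable in the crops. The moves offer no tilt, so I'll do a short probe of what the arm does past its reach, and compute the poses.

```bash
python3 - <<'E'
from h import *
d=pickle.load(open("c0.pkl","rb"));t=d["top"]
f=lambda x,y,ox,oy:((x+.5)/6-.5+ox,(y+.5)/6-.5+oy)
for n,l,o,z in [("base",[(118,112),(382,68),(405,222),(150,270)],(215,135),.016),("bar",[(122,335),(432,280)],(215,135),.06),("balls",[(677,100)],(215,135),.03),
 ("tips",[(265,527),(412,540)],(355,85),.22),("front",[(155,318),(668,370)],(355,85),.345),("seat?",[(268,485),(410,497)],(355,85),.2)]:
    P=np.array([atz(t,f(*p,*o),z) for p in l]);print(n,P.round(3).tolist(),P.mean(0).round(4))
    v=P[0]-P[1] if len(P)>1 else [1,0];print("yaw",np.degrees(np.arctan2(-v[0],v[1])))
E
python3 -m inch '[12,-40,0,0,100,24,-80,0,0,100,36,-120,0,0,100,48,-160,0,0,100,60,-200,0,0,100,72,-240,0,0,100,84,-280,0,0,100,96,-320,0,0,100,108,-360,0,0,100,120,-400,0,0,100]'
python3 -c "
from plant import robot
s=robot.read_state();print(s['q'],s['tool_pos'],s['orientation'])"
```

```text
base [[0.652, 0.317, 0.016], [0.677, 0.171, 0.016], [0.59, 0.157, 0.016], [0.563, 0.297, 0.016]] [0.6204 0.2356 0.016 ]
yaw 9.814197991810499
bar [[0.52, 0.304, 0.06], [0.55, 0.139, 0.06]] [0.5349 0.2214 0.06  ]
yaw 10.292342641017868
balls [[0.656, 0.007, 0.03]] [0.6558 0.0067 0.03  ]
yaw -90.0
tips [[0.549, -0.194, 0.22], [0.542, -0.264, 0.22]] [ 0.5455 -0.2287  0.22  ]
yaw -5.104771584150644
front [[0.617, -0.125, 0.345], [0.594, -0.348, 0.345]] [ 0.6057 -0.2363  0.345 ]
yaw -5.932980752765826
seat? [[0.573, -0.199, 0.2], [0.567, -0.268, 0.2]] [ 0.5702 -0.2336  0.2   ]
yaw -4.890167507686624
t: 0.98
tool_pos: [0.257, -0.8587, 0.2053]
orientation: [3.084, 0.451, 0.006]
force: [-5.2, 14.3, 27.7]
opening: 0.0928
gripper_force: 0.0
[-1.33794205e+00  1.20074082e+00  2.15444781e-02  1.86374699e-03
  1.89400674e+00 -5.72321956e-02] [ 0.25695448 -0.85871187  0.2053444 ] [3.0836745  0.45139662 0.00618931]
```

```bash
python3 -m inch '[12,-40,0,0,100,24,-80,0,0,100,36,-120,0,0,100,36,-120,0,0,100,36,-120,0,0,100]'
python3 -c "
from plant import robot
s=robot.read_state();print(s['q'],s['tool_pos'],s['orientation'])"
```

```text
t: 1.4
tool_pos: [0.264, -0.882, 0.1856]
orientation: [3.036, 0.445, 0.016]
force: [0.4, 0.2, -0.3]
opening: 0.0932
gripper_force: 0.0
[-1.33729641  1.22349863  0.02236461  0.00420024  1.82157579 -0.05615298] [ 0.26397739 -0.88198842  0.18560332] [3.03566042 0.44459358 0.01623643]
```

```bash
python3 -m inch '[-12,40,0,0,100,-24,80,0,0,100,-36,120,0,0,100,-36,120,0,0,100]'
python3 -c "
from plant import robot
s=robot.read_state();print(s['q'],s['tool_pos'],s['orientation'])"
```

```text
t: 1.73
tool_pos: [0.2436, -0.816, 0.189]
orientation: [3.034, 0.444, 0.017]
force: [0.1, -1.9, 1.5]
opening: 0.0931
gripper_force: 0.0
[-1.34285577  0.79924306  0.67887117  0.00452241  1.58763591 -0.06260329] [ 0.24359327 -0.81596754  0.18896795] [3.03398412 0.44426346 0.01651088]
```

The probe shows that pressing on past the reach limit tilts the tool outward (4.2° now), and the tilt stays when I come back. So I can build up the lean later for the hook. Balls first.

```bash
cat > st.py <<'E'
from h import *
from plant import robot
s=robot.read_state();M=R.from_rotvec(s["orientation"]).as_matrix()
g=s["tool_pos"]-M[:,2]*robot.grip_point_offset
y=M[:,1];y=y*(1 if y[0]>0 else -1)
print("t %.2f tcp"%s["t"],s["tool_pos"].round(4),"grip",g.round(4),"closeAz %.1f tilt %.1f tiltAz %.1f"%(np.degrees(np.arctan2(y[1],y[0])),np.degrees(np.arccos(-M[2,2])),np.degrees(np.arctan2(M[1,2],M[0,2]))),"open %.4f gf %.1f F"%(s["opening"],s["gripper_force"]),s["force"].round(1),"q",s["q"].round(2))
E
python3 -m inch '[112,398,0,72,100,112,398,0,72,100,112,398,0,72,100,112,398,0,72,100,112,398,0,72,100,112,398,0,72,100,112,398,0,72,100,112,398,0,72,100,112,398,0,72,100,112,398,0,72,100]' >/dev/null
python3 -m inch '[112,398,-40,11,100,112,398,-40,11,100,112,398,-40,11,100,112,398,-40,11,100,112,398,-40,11,100,112,398,-40,11,100,112,398,-40,11,100,112,398,-40,11,100,112,398,-40,11,100,112,398,-40,11,100]' >/dev/null
python3 st.py
```

```text
t 3.40 tcp [ 0.469  -0.0185  0.1493] grip [ 0.4675 -0.0187  0.1681] closeAz 8.7 tilt 4.4 tiltAz 7.4 open 0.0928 gf 0.0 F [ 0.9 -0.5 -0.1] q [-0.17 -0.27  2.    0.02  1.34 -0.32]
```

```bash
cat > ball.py <<'E'
from h import *
from plant import robot, read_camera
import sys
s=robot.read_state();c=read_camera("wrist");im=c["image"];cv2.imwrite("pics/%s.png"%sys.argv[1],im)
g=cv2.medianBlur(cv2.cvtColor(im,6),5)
n,l,st,ce=cv2.connectedComponentsWithStats((g<32).astype(np.uint8))
for i in range(1,n):
    if st[i,4]>1500: print(st[i],ce[i].round(1),atz(c,ce[i],.03,s).round(4))
E
python3 ball.py w1; python3 st.py
```

```text
[ 287  167   54   54 1942] [312.1 194. ] [ 0.4679 -0.019   0.03  ]
[ 455  167   61   51 2462] [485.3 191.9] [0.6594 0.0082 0.03  ]
[    0   269   640   131 21568] [231.1 363.5] [ 0.3973 -0.2536  0.03  ]
[ 459  269  166   91 8772] [542.8 315.3] [ 0.7935 -0.1448  0.03  ]
t 3.45 tcp [ 0.4698 -0.0117  0.1486] grip [ 0.4684 -0.012   0.1673] closeAz 8.9 tilt 4.5 tiltAz 10.7 open 0.0928 gf 0.0 F [-0.7  4.2 -0.5] q [-0.16 -0.27  2.    0.03  1.34 -0.32]
```

View pics/w1.png

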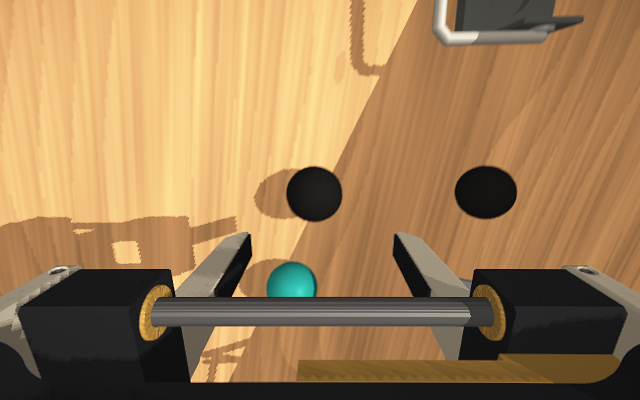

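The wrist view shows ball 2 at (314,194), ball 1 at (486,192), and the turquoise decoy at (292,285), clear of the fingers.

```bash
python3 -m inch '[0,0,-60,1,100,0,0,-60,1,100,0,0,-60,1,100,0,0,-60,1,100]' >/dev/null; python3 st.py
```

```text
t 3.78 tcp [ 0.4676 -0.0204  0.0876] grip [ 0.4662 -0.0206  0.1064] closeAz 9.7 tilt 4.1 tiltAz 9.5 open 0.0931 gf 0.0 F [-0.2 -0.4  0.9] q [-0.17 -0.2   2.06  0.03  1.22 -0.35]
```

```bash
python3 -m inch '[0,0,-35,0,100,1,0,-71,0,100,1,0,-71,0,100,1,0,-71,0,30,1,0,-71,0,30,1,0,-71,0,30,1,0,-71,0,30,1,0,-71,0,30,1,0,-71,0,30,1,0,-71,0,30]' 15; python3 st.py
```

```text
t: 4.62
tool_pos: [0.4697, -0.0206, 0.017]
orientation: [1.994, 2.363, 0.087]
force: [-1.0, -0.9, 7.0]
opening: 0.0591
gripper_force: 15.0
t 4.62 tcp [ 0.4697 -0.0206  0.017 ] grip [ 0.4683 -0.0208  0.0357] closeAz 9.7 tilt 4.2 tiltAz 9.0 open 0.0591 gf 15.0 F [-1.  -0.9  7. ] q [-0.17 -0.09  2.11  0.03  1.06 -0.35]
```

```bash
python3 -m inch '[0,0,40,0,30,0,0,80,0,30,110,140,180,0,30,110,140,180,0,30,110,140,180,0,30,110,140,180,0,30,110,140,180,0,30,110,140,180,0,30,110,140,180,0,30,110,140,180,0,30]' >/dev/null; python3 -m inch '[0,0,0,0,30,0,0,0,0,30]' >/dev/null
python3 - <<'E'
from h import *
from plant import robot, read_camera
s=robot.read_state();c=read_camera("wrist");cv2.imwrite("pics/w2.png",c["image"]);pickle.dump((s,c),open("c2.pkl","wb"))
P=[]
a=np.radians(10);X=np.array([np.cos(a),np.sin(a),0]);Y=np.array([-np.sin(a),np.cos(a),0])
O=np.array([.622,.236,0])
im=c["image"].copy()
Q=lambda x,y,z:O+X*x/1e3+Y*y/1e3+[0,0,z/1e3]
for p in proj(c,[Q(45,75,16),Q(45,-75,16),Q(-45,-75,16),Q(-45,75,16),Q(-90,87,60),Q(-90,-87,60),Q(0,36,10),Q(0,-36,10)],s):
    cv2.drawMarker(im,tuple(int(v) for v in p),(0,0,255),0,8,1);print(p.round(1))
cv2.imwrite("pics/w2.png",im)
E
python3 st.py
```

```text
[408.8  16.3]
[398.6 153.6]
[327.3 154.9]
[327.1  15.2]
[281.7 -17.5]
[289.8 172.2]
[365.7  56.7]
[363.4 121.7]
t 5.67 tcp [0.5775 0.1186 0.1946] grip [0.5762 0.1184 0.2134] closeAz 9.6 tilt 4.0 tiltAz 9.6 open 0.0588 gf 15.0 F [-0.1 -0.3 -0.4] q [ 0.11  0.04  1.63  0.    1.4  -0.05]
```

View pics/w2.png

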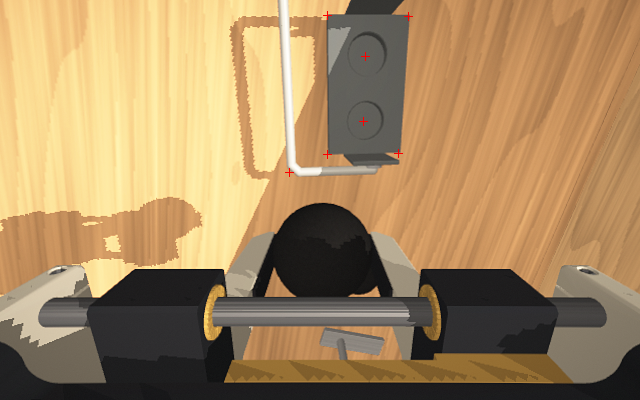

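Overlay matches the carrier within about 1.5 mm (dimples at (367,56) and (365,120)). Placing ball 2 in dimple_a.

```bash
python3 -m inch '[40,154,-80,0,30,40,154,-80,0,30,40,154,-80,0,30,40,154,-80,0,30,40,154,-80,0,30,40,154,-80,0,30]' >/dev/null; python3 st.py
python3 -m inch '[0,0,-35,0,30,0,0,-65,0,30,0,0,-80,0,30,0,0,-91,0,30,0,0,-91,0,30,0,0,-91,0,30]'; python3 st.py
```

```text
t 6.17 tcp [0.6164 0.2751 0.112 ] grip [0.6152 0.2749 0.1307] closeAz 9.8 tilt 3.8 tiltAz 9.4 open 0.0593 gf 15.0 F [-0.3 -0.4 -1.2] q [ 0.35  0.33  1.45 -0.01  1.29  0.18]
t: 6.67
tool_pos: [0.6191, 0.2729, 0.0257]
orientation: [1.996, 2.363, 0.086]
force: [-0.2, -0.6, -0.9]
opening: 0.0592
gripper_force: 15.0
t 6.67 tcp [0.6191 0.2729 0.0257] grip [0.6178 0.2727 0.0444] closeAz 9.6 tilt 4.2 tiltAz 9.6 open 0.0592 gf 15.0 F [-0.2 -0.6 -0.9] q [ 0.35  0.42  1.51 -0.01  1.14  0.18]
```

```bash
python3 -m inch '[-1,0,-3,0,30,-1,0,-3,0,30,-1,0,-3,0,30,-1,0,-3,0,45,-1,0,-3,0,60,-1,0,-3,0,80,-1,0,-3,0,100,-1,0,-3,0,100,-1,0,-3,0,100,-1,0,-3,0,100]'; python3 -m inch '[0,0,40,0,100,0,0,80,0,100,0,0,110,0,100,40,-265,110,0,100,40,-265,110,0,100,40,-265,110,0,100,40,-265,110,0,100,40,-265,110,0,100,40,-265,110,0,100,40,-265,110,0,100]'>/dev/null;python3 -m inch '[0,0,-20,0,100,0,0,-20,0,100]'>/dev/null; python3 st.py; python3 ball.py w3
```

```text
t: 7.5
tool_pos: [0.6172, 0.2737, 0.0213]
orientation: [1.996, 2.365, 0.084]
force: [-0.4, 0.1, 1.0]
opening: 0.0882
gripper_force: 0.0
t 8.50 tcp [0.6558 0.0069 0.1083] grip [0.6545 0.0067 0.127 ] closeAz 9.5 tilt 3.9 tiltAz 10.4 open 0.0927 gf 0.0 F [-0.7 -0.8 -1.6] q [-0.08  0.29  1.52  0.02  1.27 -0.25]
[ 286  175   64   63 3163] [317.7 206.3] [0.6573 0.0067 0.03  ]
[  26  269  139   37 3546] [ 99.3 287.8] [ 0.4638 -0.1039  0.03  ]
[  459   269   167    91 10449] [545.5 315.2] [ 0.9303 -0.0834  0.03  ]
[    0   327   640    73 16444] [273.6 382.6] [ 0.6415 -0.2072  0.03  ]
```

```bash
python3 -m inch '[2,0,-35,0,100,2,0,-70,0,100,2,0,-91,0,100,2,0,-91,0,100,2,0,-91,0,30,2,0,-91,0,30,2,0,-91,0,30,2,0,-91,0,30,2,0,-91,0,30,2,0,-91,0,30]' 15;  python3 -m inch '[0,0,0,0,30]' >/dev/null; python3 st.py
```

```text
t: 9.38
tool_pos: [0.6604, 0.0086, 0.022]
orientation: [1.995, 2.363, 0.087]
force: [-0.2, 0.2, 4.4]
opening: 0.0597
gripper_force: 15.0
t 9.47 tcp [0.6604 0.0085 0.022 ] grip [0.6591 0.0083 0.0407] closeAz 9.7 tilt 4.2 tiltAz 9.3 open 0.0592 gf 15.0 F [-0.5  1.   5.9] q [-0.07  0.39  1.56  0.02  1.12 -0.25]
```

```bash
python3 -m inch '[0,0,40,0,30,0,0,85,0,30,-30,194,85,0,30,-30,194,85,0,30,-30,194,85,0,30,-30,194,85,0,30,-30,194,85,0,30,-30,194,85,0,30,-30,194,85,0,30,-30,194,85,0,30]' >/dev/null; python3 st.py
python3 - <<'E'
from h import *
from plant import robot, read_camera
s=robot.read_state();c=read_camera("wrist");t=read_camera("top")
a=np.radians(10);X=np.array([np.cos(a),np.sin(a),0]);Y=np.array([-np.sin(a),np.cos(a),0])
O=np.array([.623,.2365,0]);Q=lambda x,y,z:O+X*x/1e3+Y*y/1e3+[0,0,z/1e3]
im=c["image"].copy()
for p in proj(c,[Q(45,75,16),Q(45,-75,16),Q(-45,-75,16),Q(-45,75,16),Q(0,36,36),Q(0,-36,36)],s):
    cv2.drawMarker(im,tuple(int(v) for v in p),(0,0,255),0,8,1)
b=cv2.resize(t["image"][130:200,220:300],(400,350),interpolation=2)
o=np.zeros((750,640,3),np.uint8);o[:400]=im;o[400:,:400]=b
cv2.imwrite("pics/w4.png",cv2.resize(o,(512,600)))
E
```

```text
t 10.30 tcp [0.6293 0.2022 0.1053] grip [0.628 0.202 0.124] closeAz 9.7 tilt 4.1 tiltAz 9.3 open 0.0593 gf 15.0 F [ 0.7 -0.8 -1.6] q [ 0.24  0.3   1.51 -0.01  1.26  0.07]
```

View pics/w4.png

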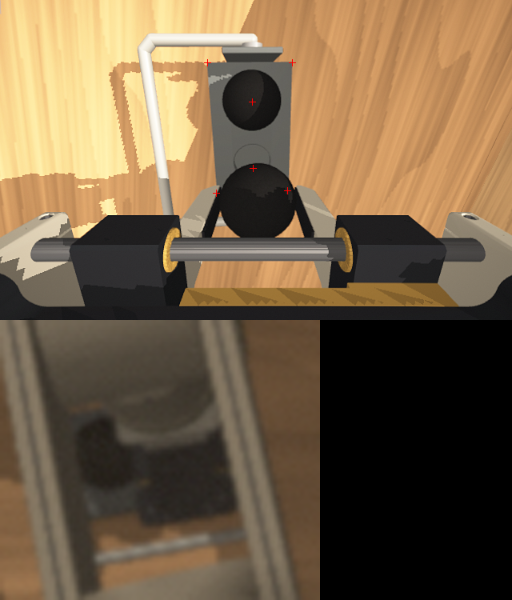

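Ball 2 sits at its marker, in dimple_a. Lowering ball 1 into dimple_b.

```bash
python3 -m inch '[0,0,-35,0,30,0,0,-62,0,30,0,0,-77,0,30,0,0,-77,0,30,0,0,-77,0,30,0,0,-77,0,45,0,0,-77,0,60,0,0,-77,0,80,0,0,-77,0,100,0,0,-77,0,100]'; python3 -m inch '[0,0,0,0,100,0,0,0,0,100,0,0,40,0,100,0,0,80,0,100,0,0,120,0,100,-20,-100,140,0,100,-20,-100,140,0,100,-20,-100,140,0,100,-20,-100,140,0,100,-20,-100,140,0,100]'>/dev/null; python3 st.py
python3 - <<'E'
from h import *
from plant import robot, read_camera
s=robot.read_state();c=read_camera("wrist")
a=np.radians(10);X=np.array([np.cos(a),np.sin(a),0]);Y=np.array([-np.sin(a),np.cos(a),0])
O=np.array([.623,.2365,0]);Q=lambda x,y,z:O+X*x/1e3+Y*y/1e3+[0,0,z/1e3]
im=c["image"].copy()
for p in proj(c,[Q(45,75,16),Q(45,-75,16),Q(-45,-75,16),Q(-45,75,16),Q(0,36,36),Q(0,-36,36),Q(-90,0,60),Q(-90,-70,60)],s):
    cv2.drawMarker(im,tuple(int(v) for v in p),(0,0,255),0,8,1)
cv2.imwrite("pics/w5.png",im)
E
```

```text
t: 11.23
tool_pos: [0.63, 0.2027, 0.0294]
orientation: [1.995, 2.364, 0.086]
force: [0.8, -0.7, 0.2]
opening: 0.0745
gripper_force: 0.0
t 12.07 tcp [0.6097 0.1018 0.1693] grip [0.6084 0.1016 0.1881] closeAz 9.5 tilt 4.2 tiltAz 9.7 open 0.0932 gf 0.0 F [-0.6  0.6 -0.4] q [ 0.08  0.13  1.58  0.01  1.36 -0.09]
```

View pics/w5.png

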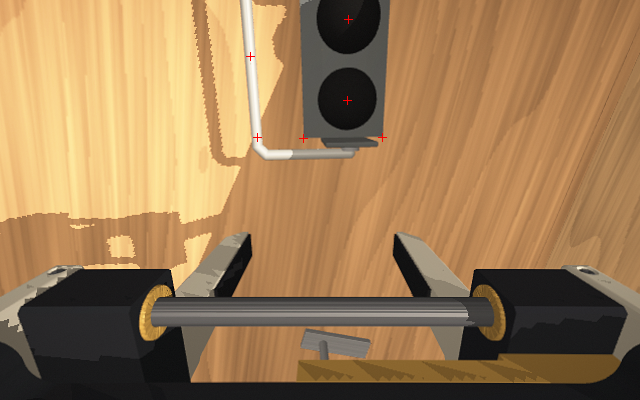

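Both balls sit on their markers ((348,18) and (347,100)), and the bar crosses its marker at (250,56). Next I grip the bar lightly at its middle.

```bash
python3 -m inch '[-74,119,-40,0,43,-74,119,-40,0,43,-74,119,-40,0,43,-74,119,-40,0,43,-74,119,-40,0,43,-74,119,-40,0,43,-74,119,-80,0,43,-74,119,-122,0,43,-74,119,-122,0,43,-74,119,-122,0,43]' 5 >/dev/null; python3 st.py
```

```text
t 12.95 tcp [0.5336 0.2203 0.0443] grip [0.5324 0.2202 0.063 ] closeAz 9.6 tilt 3.8 tiltAz 8.7 open 0.0406 gf 0.0 F [-0.   0.1  1. ] q [ 0.31  0.16  1.79 -0.01  1.13  0.15]
```

```bash
python3 -m inch '[0,0,0,0,4,0,0,0,0,4,0,0,0,0,4,0,0,0,0,4,0,0,0,0,4,0,0,0,0,4]' 5; python3 -m inch '[1,0,16,0,4,5,1,31,0,4,12,2,45,0,4,21,4,58,0,4,32,6,69,0,4,44,8,78,0,4,58,10,85,0,4,73,13,89,0,4,89,16,90,0,4,89,16,90,0,4]'; python3 -m inch '[0,0,0,0,4,0,0,0,0,4]' >/dev/null; python3 st.py
```

```text
t: 13.45
tool_pos: [0.5358, 0.2218, 0.0477]
orientation: [1.996, 2.364, 0.086]
force: [-5.0, 0.3, 6.2]
opening: 0.01
gripper_force: 5.0
t: 14.28
tool_pos: [0.6273, 0.238, 0.1382]
orientation: [1.995, 2.362, 0.09]
force: [0.5, -0.6, 7.7]
opening: 0.01
gripper_force: 5.0
t 14.45 tcp [0.6254 0.2377 0.1381] grip [0.624  0.2375 0.1568] closeAz 9.7 tilt 4.3 tiltAz 9.7 open 0.0099 gf 5.0 F [-0.7 -0.4  6.3] q [ 0.29  0.29  1.46 -0.01  1.32  0.13]
```

Bail is upright. Now I release it, lift clear, and build the tilt at the reach limit along azimuth 10°.

```bash
python3 -m inch '[0,0,0,0,20,0,0,0,0,40,0,0,0,0,40,0,0,40,0,40,0,0,80,0,40,0,0,120,0,40,0,0,160,0,40,80,-100,160,0,40,80,-100,160,0,40,80,-100,160,0,40]' >/dev/null; python3 st.py
python3 -m inch '[400,69,0,0,40,400,69,0,0,40,400,69,0,0,40,400,69,0,0,40,400,69,0,0,40,400,69,0,0,40,400,69,0,0,40,400,69,0,0,40,400,69,0,0,40,400,69,0,0,40]' >/dev/null; python3 st.py
python3 -m inch '[400,69,0,0,40,400,69,0,0,40,400,69,0,0,40,400,69,0,0,40,400,69,0,0,40,400,69,0,0,40]' >/dev/null; python3 st.py
```

```text
t 15.28 tcp [0.7033 0.1398 0.2982] grip [0.7019 0.1396 0.317 ] closeAz 9.8 tilt 4.3 tiltAz 9.7 open 0.0374 gf 0.0 F [-0.4  0.6 -0.6] q [ 0.12  0.36  1.08  0.    1.63 -0.05]
t 16.12 tcp [0.897  0.1712 0.2561] grip [0.8949 0.1709 0.2747] closeAz 9.7 tilt 6.5 tiltAz 10.1 open 0.0370 gf 0.0 F [-0.1 -0.5  0.5] q [ 0.13  1.14  0.02  0.01  1.86 -0.04]
t 16.62 tcp [0.9301 0.1742 0.204 ] grip [0.9272 0.1737 0.2226] closeAz 9.7 tilt 8.8 tiltAz 10.2 open 0.0370 gf 0.0 F [-0.1  0.3 -0.1] q [ 0.13  1.21  0.02  0.01  1.76 -0.04]
```

```bash
python3 -m inch '[400,69,200,0,40,400,69,200,0,40,400,69,200,0,40,400,69,200,0,40,400,69,200,0,40,400,69,200,0,40,400,69,200,0,40,400,69,200,0,40]' >/dev/null; python3 st.py
python3 -m inch '[400,69,400,0,40,400,69,400,0,40,400,69,400,0,40,400,69,400,0,40,400,69,400,0,40,400,69,400,0,40,400,69,400,0,40,400,69,400,0,40]' >/dev/null; python3 st.py
```

```text
t 17.28 tcp [0.9345 0.1722 0.2434] grip [0.9309 0.1716 0.2618] closeAz 9.7 tilt 11.2 tiltAz 10.3 open 0.0374 gf 0.0 F [-0.2 -0.8 -0.4] q [ 0.12  1.16  0.02  0.01  1.76 -0.04]
t 17.95 tcp [0.9124 0.1662 0.3412] grip [0.9081 0.1654 0.3595] closeAz 9.6 tilt 13.5 tiltAz 10.3 open 0.0370 gf 0.0 F [-0.2 -0.1 -0.3] q [ 0.12  1.05  0.02  0.01  1.83 -0.04]
```

```bash
python3 -m inch '[400,69,200,0,40,400,69,200,0,40]' >/dev/null; python3 st.py
python3 -m inch '[400,69,200,0,40,400,69,200,0,40]' >/dev/null; python3 st.py
python3 -m inch '[400,69,0,0,40]' >/dev/null; python3 st.py
python3 -m inch '[400,69,0,0,40]' >/dev/null; python3 st.py
```

```text
t 18.12 tcp [0.9255 0.1679 0.3487] grip [0.9205 0.167  0.3668] closeAz 9.6 tilt 15.9 tiltAz 10.3 open 0.0371 gf 0.0 F [0.5 0.4 0.6] q [ 0.12  1.05  0.02  0.02  1.79 -0.04]
t 18.28 tcp [0.9379 0.1695 0.3541] grip [0.9322 0.1685 0.372 ] closeAz 9.6 tilt 18.0 tiltAz 10.3 open 0.0372 gf 0.0 F [-0.2 -0.4 -0.2] q [ 0.12  1.05  0.02  0.02  1.76 -0.04]
t 18.37 tcp [0.9536 0.1721 0.347 ] grip [0.9474 0.171  0.3647] closeAz 9.6 tilt 19.7 tiltAz 10.2 open 0.0372 gf 0.0 F [-0.4  0.4 -0.1] q [ 0.12  1.06  0.02  0.02  1.71 -0.04]
t 18.45 tcp [0.9705 0.1748 0.3332] grip [0.9638 0.1736 0.3508] closeAz 9.6 tilt 21.2 tiltAz 10.3 open 0.0373 gf 0.0 F [-0.2  0.7 -1.6] q [ 0.12  1.08  0.02  0.02  1.67 -0.04]
```

Single-row calls build about 2° each, so a few more should do it.

```bash
python3 -m inch '[400,69,200,0,40]' >/dev/null
python3 -m inch '[400,69,200,0,40]' >/dev/null
python3 -m inch '[400,69,200,0,40]' >/dev/null
python3 -m inch '[400,69,200,0,40]' >/dev/null
python3 -m inch '[400,69,200,0,40]' >/dev/null
python3 -m inch '[400,69,200,0,40]' >/dev/null; python3 st.py
python3 -m inch '[400,69,200,0,40]' >/dev/null
python3 -m inch '[400,69,200,0,40]' >/dev/null; python3 st.py
```

```text
t 18.95 tcp [1.0282 0.1837 0.3694] grip [1.0185 0.182  0.3854] closeAz 9.6 tilt 31.6 tiltAz 10.2 open 0.0374 gf 0.0 F [ 0.1 -0.2 -0.1] q [ 0.12  1.07  0.02  0.03  1.49 -0.05]
t 19.12 tcp [1.0471 0.1867 0.3818] grip [1.0365 0.1848 0.3971] closeAz 9.5 tilt 35.0 tiltAz 10.2 open 0.0372 gf 0.0 F [-0.2 -0.4  0.3] q [ 0.12  1.07  0.02  0.04  1.43 -0.05]
```

```bash
python3 -m inch '[400,69,200,0,40]' >/dev/null
python3 -m inch '[400,69,200,0,40]' >/dev/null; python3 st.py
python3 -m inch '[-400,30,-40,0,40,-400,30,-40,0,40,-400,30,-40,0,40,-400,30,-40,0,40,-400,30,-40,0,40,-400,30,-40,0,40,-400,30,-40,0,40,-400,30,-40,0,40,-400,30,-40,0,40,-400,30,-40,0,40]' >/dev/null
python3 -m inch '[0,0,0,0,40,0,0,0,0,40,0,0,0,0,40]' >/dev/null; python3 st.py
```

```text
t 19.28 tcp [1.0656 0.1896 0.3941] grip [1.0541 0.1875 0.4088] closeAz 9.5 tilt 38.5 tiltAz 10.2 open 0.0373 gf 0.0 F [-0.7  0.  -0.4] q [ 0.12  1.08  0.02  0.04  1.37 -0.05]
t 20.37 tcp [0.755  0.2136 0.3665] grip [0.7435 0.2116 0.3812] closeAz 9.5 tilt 38.6 tiltAz 10.2 open 0.0371 gf 0.0 F [0.7 0.1 0.6] q [ 0.22 -0.02  1.53 -0.03  0.96  0.07]
```

```bash
python3 -m inch '[-180,15,-60,0,40,-180,15,-60,0,40,-180,15,-60,0,40,-180,15,-60,0,40,-180,15,-60,0,40,-180,15,-60,0,40,-180,15,-152,0,40,-180,15,-152,0,40,-180,15,-152,0,40,-180,15,-152,0,40]' >/dev/null
python3 -m inch '[0,0,0,0,40,0,0,0,0,40]' >/dev/null; python3 st.py
```

```text
t 21.37 tcp [0.5773 0.229  0.2179] grip [0.5657 0.2269 0.2325] closeAz 9.4 tilt 38.8 tiltAz 10.2 open 0.0371 gf 0.0 F [0.7 0.2 0.3] q [ 0.37 -0.42  2.14 -0.17  0.76  0.28]
```

```bash
python3 -m inch '[20,4,-28,0,40,40,7,-57,0,40,58,10,-82,0,40,58,10,-82,0,40,58,10,-82,0,40]' >/dev/null; python3 st.py
python3 -m inch '[0,0,0,0,4,0,0,0,0,4,0,0,0,0,4,0,0,0,0,4,0,0,0,0,4,0,0,0,0,4]' 40; python3 st.py
```

```text
t 21.78 tcp [0.6336 0.2384 0.1312] grip [0.6221 0.2363 0.1459] closeAz 9.5 tilt 38.4 tiltAz 10.1 open 0.0376 gf 0.0 F [0.1 0.3 0.5] q [ 0.34 -0.13  2.07 -0.2   0.55  0.31]
t: 22.28
tool_pos: [0.6339, 0.239, 0.134]
orientation: [1.691, 2.003, 0.71]
force: [-0.5, -1.0, 5.6]
opening: 0.009
gripper_force: 40.0
t 22.28 tcp [0.6339 0.239  0.134 ] grip [0.6223 0.2369 0.1487] closeAz 9.5 tilt 38.7 tiltAz 10.3 open 0.0090 gf 40.0 F [-0.5 -1.   5.6] q [ 0.34 -0.14  2.07 -0.2   0.54  0.31]
```

Gripped (opening 9 mm). Lifting gently and checking the hook and pot geometry.

```bash
python3 -m inch '[0,0,4,0,4,0,0,10,0,4,0,0,20,0,4,0,0,32,0,4,0,0,48,0,4,0,0,64,0,4,0,0,80,0,4,0,0,92,0,4,0,0,100,0,4,0,0,103,0,4]'; python3 st.py
python3 - <<'E'
from h import *
d=pickle.load(open("c0.pkl","rb"));t=d["top"]
for uv,z in [((477,200),.075),((495,184),.06),((460,217),.06)]: print(atz(t,uv,z).round(3))
# fit hook origin/yaw on marks in both pictures? predict tips/front bar ends from estimate
a=np.radians(-5.3);X=np.array([np.cos(a),np.sin(a),0]);Y=np.array([-np.sin(a),np.cos(a),0]);O=np.array([.5733,-.2325,0])
Q=lambda x,y,z:O+X*x/1e3+Y*y/1e3+[0,0,z/1e3]
P=[Q(-28,35,220),Q(-28,-35,220),Q(0,35,200),Q(0,-35,200),Q(32,110,345),Q(32,-110,345),Q(75,110,232),Q(75,-110,232)]
im=d["scene"]["image"][190:310,200:350].copy()
im=cv2.resize(im,None,fx=5,fy=5,interpolation=2)
for p in proj(d["scene"],P): cv2.drawMarker(im,tuple(int(v) for v in ((p-[200,190])*5+2)),(0,0,255),0,12,1)
cv2.imwrite("pics/sc.png",im)
E
```

```text
t: 23.12
tool_pos: [0.6334, 0.2387, 0.2365]
orientation: [1.692, 2.004, 0.708]
force: [0.9, -0.8, -5.6]
opening: 0.0084
gripper_force: 40.0
t 23.12 tcp [0.6334 0.2387 0.2365] grip [0.6218 0.2366 0.2512] closeAz 9.5 tilt 38.6 tiltAz 10.2 open 0.0084 gf 40.0 F [ 0.9 -0.8 -5.6] q [ 0.34 -0.26  1.98 -0.15  0.76  0.24]
[ 0.488 -0.465  0.075]
[ 0.542 -0.53   0.06 ]
[ 0.435 -0.414  0.06 ]
```

View pics/sc.png

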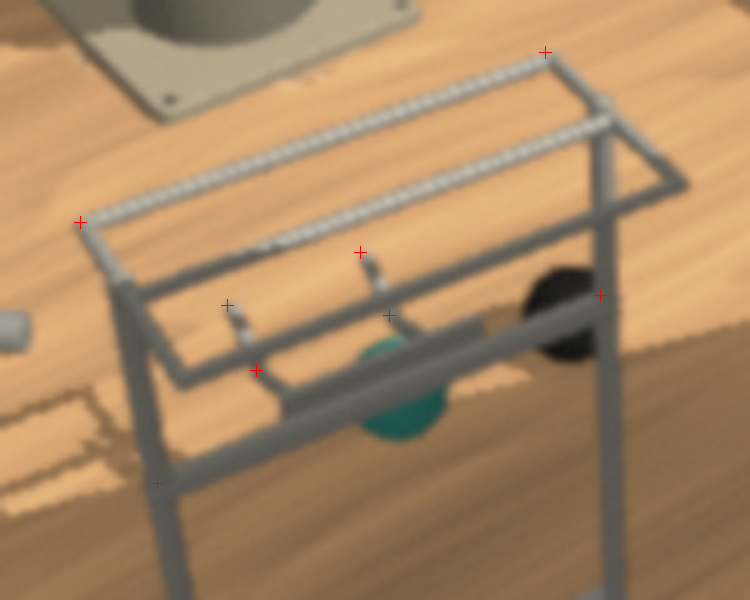

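Overlay on the hook agrees to about 1–2 px (prong tips near (230,313) and (365,260) in the crop). Carrying the carrier round to a point in front of the hook.

```bash
python3 -m inch '[-2,-8,0,0,4,-6,-22,0,-1,4,-11,-42,0,-2,4,-16,-64,0,-3,4,-22,-86,0,-4,4,-28,-110,0,-5,4,-34,-134,0,-6,4,-40,-158,0,-7,4,-46,-182,0,-8,4,-52,-206,0,-9,4]' >/dev/null; python3 st.py
python3 -m inch '[-6,-24,0,-1,4,-12,-48,0,-1.5,4,-18,-72,0,-2,4,-24,-96,0,-3,4,-30,-120,0,-4,4,-36,-144,0,-5,4,-42,-168,0,-6,4,-48,-190,0,-6,4,-53,-210,0,-6,4,-57,-225,0,-6,4]' >/dev/null; python3 st.py
python3 -m inch '[-3,-12,0,0,4,-6,-22,0,0,4,-8,-28,0,0,4,-8,-31,0,0,4,-8,-31,0,0,4,-8,-31,0,0,4]' >/dev/null; python3 st.py
```

```text
t 23.95 tcp [0.5794 0.0312 0.2324] grip [0.5678 0.031  0.2471] closeAz 0.5 tilt 38.4 tiltAz 1.2 open 0.0085 gf 40.0 F [ 0.2  0.9 -5.8] q [-0.07 -0.59  2.23  0.08  0.84 -0.11]
t 24.78 tcp [ 0.5224 -0.1942  0.2329] grip [ 0.5108 -0.1933  0.2476] closeAz -5.5 tilt 38.4 tiltAz -4.9 open 0.0090 gf 40.0 F [ 0.9 -0.1 -6.3] q [-0.7  -0.63  2.25  0.44  0.99 -0.74]
t 25.28 tcp [ 0.5157 -0.2232  0.234 ] grip [ 0.5041 -0.2222  0.2487] closeAz -5.5 tilt 38.5 tiltAz -4.8 open 0.0085 gf 40.0 F [ 0.4 -1.2 -6.2] q [-0.77 -0.59  2.22  0.49  1.02 -0.84]
```

```bash
python3 -m inch '[8,-2,-3,0,4,20,-4,-6,0,4,30,-6,-9,0,4,36,-6,-9,0,4,42,-7,-11,0,4,47,-7,-13,0,4,52,-8,-16,0,4,56,-8,-20,0,4,60,-9,-25,0,4,62,-9,-29,0,4]'; python3 -m inch '[0,0,0,0,4,0,0,-3,0,4,0,0,-5,0,4,0,0,-5,0,4]' ; python3 st.py
```

```text
t: 26.12
tool_pos: [0.5781, -0.2324, 0.2048]
orientation: [1.909, 1.739, 0.614]
force: [0.0, -0.5, -6.2]
opening: 0.009
gripper_force: 40.0
t: 26.45
tool_pos: [0.5786, -0.2329, 0.2018]
orientation: [1.907, 1.736, 0.614]
force: [3.6, 0.2, -3.2]
opening: 0.0091
gripper_force: 40.0
t 26.45 tcp [ 0.5786 -0.2329  0.2018] grip [ 0.5669 -0.2319  0.2165] closeAz -5.5 tilt 38.7 tiltAz -4.9 open 0.0091 gf 40.0 F [ 3.6  0.2 -3.2] q [-0.68 -0.36  2.12  0.48  0.85 -0.81]
```

Contact with the prongs' front slope, as expected. I'll ease it toward the seat, then release.

```bash
python3 -m inch '[3,0,-2,0,4,6,-1,-4,0,4,8,-1,-6,0,4,8,-1,-8,0,4,8,-1,-8,0,4]'; python3 st.py; python3 - <<'E'
from h import *
from plant import read_camera
c=read_camera("scene");t=read_camera("top")
a=cv2.resize(c["image"][150:380,120:440],(640,460));b=cv2.resize(t["image"][80:220,340:480],(140,140))
o=np.zeros((460,780,3),np.uint8);o[:,:640]=a;o[:140,640:]=b;cv2.imwrite("pics/hang.png",o)
E
```

```text
t: 26.87
tool_pos: [0.5877, -0.2343, 0.195]
orientation: [1.905, 1.735, 0.615]
force: [11.3, -0.4, 0.5]
opening: 0.0089
gripper_force: 40.0
t 26.87 tcp [ 0.5877 -0.2343  0.195 ] grip [ 0.576  -0.2332  0.2096] closeAz -5.5 tilt 38.8 tiltAz -4.9 open 0.0089 gf 40.0 F [11.3 -0.4  0.5] q [-0.67 -0.33  2.11  0.49  0.83 -0.81]
```

View pics/hang.png

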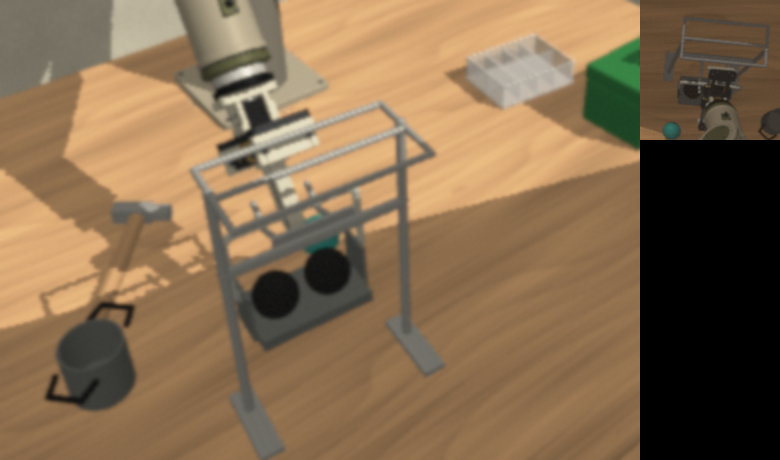

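The carrier hangs with both balls in it (crop (275,293) and (327,270)), the bar lies across the prongs, and the bystanders look undisturbed. Releasing and backing out along the tool axis.

```bash
python3 -m inch '[3,0,1,0,4,3,0,1,0,12,3,0,1,0,18,3,0,1,0,25,3,0,1,0,32,3,0,1,0,40,3,0,1,0,40,3,0,1,0,40]'; python3 st.py
python3 -m inch '[-4,0,5,0,40,-10,1,13,0,40,-19,2,24,0,40,-30,3,38,0,40,-45,4,57,0,40,-62,6,78,0,40,-80,7,100,0,40,-100,9,110,0,40,-130,12,110,0,40,-130,12,110,0,40]'; python3 -m inch '[0,0,0,0,40,0,0,0,0,40]' >/dev/null; python3 st.py
python3 - <<'E'
from h import *
from plant import read_camera
t=read_camera("scene");d=pickle.load(open("c0.pkl","rb"))
im=t["image"]
g=cv2.medianBlur(cv2.cvtColor(im,6),3)[250:330,220:320]
n,l,st,ce=cv2.connectedComponentsWithStats((g<28).astype(np.uint8))
for i in range(1,n):
    if st[i,4]>80: print(st[i],ce[i]+[220,250])
a=np.radians(-5.3);X=np.array([np.cos(a),np.sin(a),0]);Y=np.array([-np.sin(a),np.cos(a),0]);O=np.array([.575,-.232,0])
print(proj(t,[O+Y*.036+[0,0,.0955],O-Y*.036+[0,0,.0955]]))
E
```

```text
t: 27.63
tool_pos: [0.5889, -0.2335, 0.1935]
orientation: [1.909, 1.738, 0.614]
force: [-0.0, 0.2, 0.3]
opening: 0.0371
gripper_force: 0.0
t 27.63 tcp [ 0.5889 -0.2335  0.1935] grip [ 0.5772 -0.2325  0.2082] closeAz -5.5 tilt 38.5 tiltAz -4.8 open 0.0371 gf 0.0 F [-0.   0.2  0.3] q [-0.67 -0.32  2.11  0.48  0.83 -0.81]
t: 28.47
tool_pos: [0.4565, -0.2218, 0.306]
orientation: [1.905, 1.737, 0.611]
force: [0.9, -0.1, 0.0]
opening: 0.037
gripper_force: 0.0
t 28.63 tcp [ 0.459  -0.2219  0.3039] grip [ 0.4473 -0.2209  0.3186] closeAz -5.5 tilt 38.6 tiltAz -4.9 open 0.0375 gf 0.0 F [ 0.5 -0.6  0.4] q [-0.9  -0.78  2.21  0.5   1.25 -0.85]
[ 53  24  21  22 355] [282.82535211 285.03943662]
[ 26  36  22  22 387] [256.82428941 296.49354005]
[[281.58508001 283.73215501]
 [255.77644175 295.25222557]]
```

Both balls are within about 1.5 px of their predicted hung positions. I'll let it settle, then hand in.

```bash
python3 -m inch '[-20,0,10,0,40,-20,0,10,0,40,-20,0,10,0,40,-20,0,10,0,40,-20,0,10,0,40,-20,0,10,0,40,-20,0,10,0,40,-20,0,10,0,40,-20,0,10,0,40,-20,0,10,0,40]' >/dev/null; for i in 1 2; do python3 -m inch '[0,0,0,0,40,0,0,0,0,40,0,0,0,0,40,0,0,0,0,40,0,0,0,0,40,0,0,0,0,40,0,0,0,0,40,0,0,0,0,40,0,0,0,0,40,0,0,0,0,40]'>/dev/null; done; python3 st.py; python3 -c "
from plant import job;print(job.close_job())"
```

```text
t 31.18 tcp [ 0.4389 -0.2215  0.3136] grip [ 0.4272 -0.2205  0.3283] closeAz -5.5 tilt 38.5 tiltAz -4.8 open 0.0372 gf 0.0 F [ 0.1 -0.1 -0.1] q [-0.96 -0.83  2.22  0.52  1.32 -0.88]
the job is handed in; nothing more can be done
None
```

The carrier hangs by its bail over both prongs with both balls in their dimples, and I handed the job in at about 31 s; the hand-in gave no verdict, but my last camera check showed the balls where they should be.

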